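# Pack the nest-box kit carton on the sloping stand

### The job

Finish packing the nest-box kit: put the big perch block, the sanding block and the round wax tin into the shallow cardboard carton on the sloping stand, together with the small wooden block that already lies in it. All four must end up inside the carton, side by side and flat on its bottom, the right way up, none on top of another or riding up on a wall. Leave the loose hole plug and the pliers where they are.

Things in the scene. Friction and masses are not known exactly. Their poses are not given: they have to be found in the camera images.
- stand: Plywood packing stand, fixed to the bench: base 150 x 246 mm, a sloping board hinged over it, a ledge along the board's low edge. Origin: centre of its underside. z is up; +x points level from the low to the high edge (away from the robot within 0.25 rad). The board rises 0.49 rad (28 degrees) towards +x; its high edge stands 0.10 m above the bench.
- carton_floor (a point): Centre of the inner bottom of the brown cardboard carton fixed on the sloping board. z is square to that bottom, so it leans 28 degrees towards the robot; x runs up the slope (short side), y level along the long side. Inside 122 (x) by 218 (y) mm, 16 mm deep; walls 4 mm. Packed things stand above the walls. The stand's ledge in front is lower than the rim.
- packed_block: Small dark weathered wooden block, 40 x 80 x 22 mm (its x, y, z), loose, already in the carton: flat, against the low wall, its length along the carton's y, its middle within about 10 mm of the middle of that wall, so the free widths beside it (+y and -y) differ: 60 to 78 mm each, 138 together. Origin: centre of its underside.
- perch_block: Big sawn perch block of light wood, 50 x 95 x 28 mm (its x, y, z), about 0.05 kg, lying flat on the bench. Origin: centre of its underside, z up.
- sanding_block: Cork sanding block with abrasive paper round its lower half, 62 x 110 x 38 mm (its x, y, z), about 0.07 kg, lying flat on the bench. Origin: centre of its underside, z up.
- wax_tin: Round closed tin of wax, yellow-brown, 67 mm in diameter, 36 mm high, about 0.12 kg, standing on the bench. Origin: centre of its underside, z up.
- hole_plug: Bystander: wooden disc 46 mm in diameter, 20 mm high, loose on the bench among the things to be packed. Origin: centre of its underside.
- pliers: Bystander: pliers with blue handles, 62 x 171 x 14 mm, lying near the robot, left of the middle. Origin: their middle.
Mind the look-alikes: they are no part of the job. Leave any pink or red look-alike of the wax_tin alone.

How it is judged (in metres and radians):
At the end, for the whole second after the job is handed in: The perch block, the sanding block, the wax tin and the small block all lie inside the carton's walls at rest, each the right way up, its underside within 5.5 mm of the carton's bottom and within 0.07 rad (4 degrees) of parallel to it (z of perch_block in the frame of carton_floor between -0.004 and 0.0055 m and angle between the z axis of each of perch_block, sanding_block, wax_tin, packed_block and the z axis of carton_floor, either way round below 0.07 rad and x of perch_block in the frame of carton_floor between -0.061 and 0.061 m and y of perch_block in the frame of carton_floor between -0.109 and 0.109 m and linear speed of each of perch_block, sanding_block, wax_tin, packed_block below 0.01 m/s and z of sanding_block in the frame of carton_floor between -0.004 and 0.0055 m and x of sanding_block in the frame of carton_floor between -0.061 and 0.061 m and y of sanding_block in the frame of carton_floor between -0.109 and 0.109 m and z of wax_tin in the frame of carton_floor between -0.004 and 0.0055 m and x of wax_tin in the frame of carton_floor between -0.061 and 0.061 m and y of wax_tin in the frame of carton_floor between -0.109 and 0.109 m and z of packed_block in the frame of carton_floor between -0.004 and 0.0055 m and x of packed_block in the frame of carton_floor between -0.061 and 0.061 m and y of packed_block in the frame of carton_floor between -0.109 and 0.109 m); the robot touches nothing.
It fails at once if the hole plug is pushed more than 40 mm away (distance of hole_plug from where it was at the start of the episode above 0.04 m).
It fails at once if the pair of pliers is pushed more than 40 mm away (distance of pliers from where it was at the start of the episode above 0.04 m).
It also fails if it takes over 67 s, if anything falls off the work surface, if the arm or the gripper's body presses on something with over 40 N, if the wrist force passes 120 N, or if a joint passes its speed limit or range.

### The arm

A 7-joint arm with a two-finger parallel gripper is mounted at the origin on a cart in front of the work surface, level with it; the furniture and walls round the work are solid. World frame = base frame: x ahead of the robot, y to its left, z up, the work surface at z = 0. Lengths are in mm, angles in rad, forces in N, time in s.
With the tool pointing down it reaches from about 425 to 875 mm from the base axis. Payload 4.7 kg.
Tool frame: the origin (TCP) lies at the very end of the fingers, on their centre line; the grasp point (between the pads) lies 19 mm behind it; z points along the fingers, y is the line along which they close (so a half turn about z gives the same grasp; the last joint's range is limited). The gripper opens to 85 mm and grips with 20 to 120 N. Pads are 22 mm wide; open, the fingers measure 114 mm over their backs; the gripper's body (76 mm by 85 mm) begins 54 mm behind the grasp point. The pads swing forward as they close: fully open they stand 13 mm farther back than shut.
Start: joints at [-1.183, 0.321, -0.07, 1.45, 0.023, 1.371, -0.057], TCP at [237.379, 605.125, 231.349] pointing down, gripper open.
Joint ranges: [-2.86, 2.86], [-0.3, 2.09], [-1.38, 1.24], [0.06, 2.45], [-1.56, 4.7], [0.09, 2.05], [-2.69, 2.69]. Speed limits (rad/s): [2.57, 2.57, 3.14, 3.14, 3.14, 3.14, 3.14].

### API

Orientations are given as a rotation vector (axis times angle).
In Python, from station import move_to, move_straight, set_joints, open_jaws, grasp, sleep, ik, snapshot, MotionError, job_done, find_in, spot_point, read_time, read_qpos, read_joint_vel, read_tau, read_tool_pos, read_ee_rot, read_ft_force, read_wrist_torque, read_width, read_grip_force gives the robot as it stands. Calls block until the motion is done:
- move_to(position, orientation): joint-space move of the TCP to a pose.
- move_straight(position, attitude=None, speed=150, until_force=None): straight line of the TCP; attitude=None keeps the orientation; speed is the mean speed in mm/s. With until_force (N) it stops when the force on the tool has changed by that much, and returns True; else False.
- set_joints(angles): joint-space move.
- open_jaws() and grasp(force=None): open the fingers fully, or close them until they stop; force is the grip in N (None keeps the last).
- sleep(seconds).
- ik(position, orientation): joint angles nearest the present ones, or None.
- snapshot(name): name is "side" or "top" or "wrist"; returns a dict with "frame" (384x512x3 uint8, red, green, blue), "fov_y" (degrees; the focal length in pixels is half the picture's height over the tangent of half this angle, whatever the lens; pixels are square), "cx", "cy" (the principal point, pixels), "pose" (4x4, takes a point from camera to world coordinates). Camera axes: x right, y down, z forward; pixel columns grow to the right and rows downward; lengths in mm; the calibration is good to about 2 mm. The wrist camera is an equidistant fisheye: a pixel r from the principal point sees the ray r / f radians off the axis. A picture is of the moment at which its call begins. There is no depth.
A pose or a line that the arm cannot do raises MotionError and nothing moves.
- job_done(): hands the job in; it is judged then, once.
Trained networks look in a picture, given as the dict that the camera call returned (one of the last four; its "shot" number tells which), for a name from the list of things; names that differ only in an ending like _2 or _b are one class to them, and where a whole thing is asked for, a point or a joint stands for the part that bears it (a point fixed in the world has none). Each returns a list of dicts, best first, with "conf" (0 to 1); they miss things now and then, are a little off and sometimes report something else, mostly with a low value. They report only what shows in the picture. A call takes as long as a camera call. They do not tell look-alikes from the thing itself.
- find_in(picture, name): "bbox" ([left, top, width, height] as shares, 0 to 1, of the picture: columns of its width, rows of its height, round what is visible of it).
- spot_point(picture, name): "location" ([row, column] as shares, 0 to 1, of the picture: columns of its width, rows of its height: a listed point, or the origin of a listed thing).
Readings, each from a call of its own:
- read_time(): time.
- read_qpos(): joint angles.
- read_joint_vel(): joint speeds.
- read_tau(): joint torques, N m.
- read_tool_pos(): TCP position.
- read_ee_rot(): TCP orientation.
- read_ft_force(): force on the tool from outside, world axes, zero at the start.
- read_wrist_torque(): the same for the moment, N m.
- read_width(): finger opening in mm.
- read_grip_force(): force on a finger pad.
Only numpy, scipy, OpenCV 4.12 (cv2) and the standard library are available. Lean on these libraries where they do the work, as an engineer would, in place of code of your own. Each camera call takes 0.05 s, during which the arm holds its last target. There are 200 camera calls.

## Working session

There is one attempt and no reset: what is moved stays moved. The work goes in short steps, each a Python script; the robot and the scene stay as the last script left them, time stands still between calls to the robot, and variables do not carry over. Pictures are saved under pics/ and viewed, at most 10 in all, crops included, and the job is handed in when it is done.

```bash
mkdir -p pics; ls
cat > h.py <<'E'
import numpy as np, cv2
from station import *
from scipy.spatial.transform import Rotation as R
def focal(p): return p["frame"].shape[0]/2/np.tan(np.radians(p["fov_y"])/2)
def ray(p,u,v,fish=False):
    f=focal(p); d=np.array([u-p["cx"],v-p["cy"]])
    if fish:
        r=np.hypot(*d); t=r/f; c=np.r_[d/max(r,1e-9)*np.sin(t),np.cos(t)]
    else: c=np.r_[d/f,1]
    T=np.array(p["pose"]); return T[:3,3],T[:3,:3]@c
def proj(p,X,fish=False):
    T=np.array(p["pose"]); c=(np.atleast_2d(X)-T[:3,3])@T[:3,:3]; f=focal(p)
    if fish:
        r=np.linalg.norm(c[:,:2],axis=1); t=np.arctan2(r,c[:,2]); return c[:,:2]/r[:,None]*t[:,None]*f+[p["cx"],p["cy"]]
    return c[:,:2]/c[:,2:]*f+[p["cx"],p["cy"]]
def onplane(p,u,v,z,fish=False):
    o,d=ray(p,u,v,fish); return o+d*(z-o[2])/d[2]
def save(p,n): cv2.imwrite(f"pics/{n}.png",cv2.cvtColor(p["frame"],cv2.COLOR_RGB2BGR))
E
python3 - <<'E'
from h import *
ims=[]
for n in("top","side"):
    p=snapshot(n); ims.append(p["frame"]); print(n,p["fov_y"],np.round(p["pose"],3).tolist())
    for t in("stand","carton_floor","packed_block","perch_block","sanding_block","wax_tin","hole_plug","pliers"):
        s=spot_point(p,t); b=find_in(p,t)
        for k in s[:3]:
            v,u=np.array(k["location"])*[384,512]; print(t,"spot",round(k["conf"],2),round(u),round(v),onplane(p,u,v,0).round())
        for k in b[:3]: print(t,"box",round(k["conf"],2),(np.array(k["bbox"])*[512,384,512,384]).round())
    cv2.imwrite(f"pics/{n}0.png",cv2.resize(p["frame"][:,:,::-1],(800,600),interpolation=cv2.INTER_CUBIC))
print(read_time())
E
```

```text
pics
top 57.49160090028851 [[-0.019, -0.996, 0.083, 405.279], [-1.0, 0.018, -0.015, 0.829], [0.014, -0.084, -0.996, 910.605], [0.0, 0.0, 0.0, 1.0]]
stand spot 0.62 194 148 [600. 143.   0.]
stand box 0.84 [137. 104. 105.  83.]
carton_floor spot 0.88 185 146 [603. 164.   0.]
carton_floor box 0.93 [140. 114.  99.  69.]
packed_block spot 0.62 183 162 [562. 170.   0.]
packed_block box 0.81 [168. 155.  33.  21.]
perch_block spot 0.86 363 185 [ 493. -301.    0.]
perch_block box 0.82 [346. 165.  41.  33.]
sanding_block spot 0.98 308 154 [ 578. -159.    0.]
sanding_block spot 0.44 283 210 [432. -88.   0.]
sanding_block box 0.94 [286. 139.  48.  26.]
wax_tin spot 0.85 221 227 [389.  73.   0.]
wax_tin spot 0.67 282 210 [432. -85.   0.]
wax_tin spot 0.66 312 240 [ 352. -162.    0.]
wax_tin box 0.89 [271. 196.  29.  26.]
wax_tin box 0.83 [206. 216.  29.  32.]
wax_tin box 0.79 [301. 229.  26.  31.]
hole_plug spot 0.64 349 136 [ 625. -270.    0.]
hole_plug box 0.65 [341. 131.  18.  12.]
pliers spot 0.71 119 240 [363. 335.   0.]
pliers box 0.94 [ 84. 231.  69.  22.]
side 43.126752683445645 [[0.96, -
[... 383 characters left out ...]
lock spot 0.78 257 172 [576. 216.   0.]
packed_block spot 0.67 269 183 [592. 146.   0.]
packed_block box 0.78 [249. 159.  15.  19.]
perch_block spot 0.84 294 285 [ 511. -298.    0.]
perch_block box 0.76 [279. 265.  23.  37.]
sanding_block spot 0.57 303 244 [ 586. -163.    0.]
sanding_block box 0.84 [283. 219.  43.  40.]
wax_tin spot 0.71 213 262 [ 340. -168.    0.]
wax_tin spot 0.67 208 206 [381.  73.   0.]
wax_tin box 0.96 [202. 237.  23.  30.]
wax_tin box 0.92 [194. 188.  26.  25.]
wax_tin box 0.64 [229. 220.  28.  22.]
hole_plug spot 0.61 337 268 [ 634. -274.    0.]
hole_plug box 0.59 [328. 258.  16.  19.]
pliers spot 0.65 184 164 [356. 335.   0.]
pliers box 0.69 [170. 146.  24.  32.]
1.7
```

View pics/top0.png

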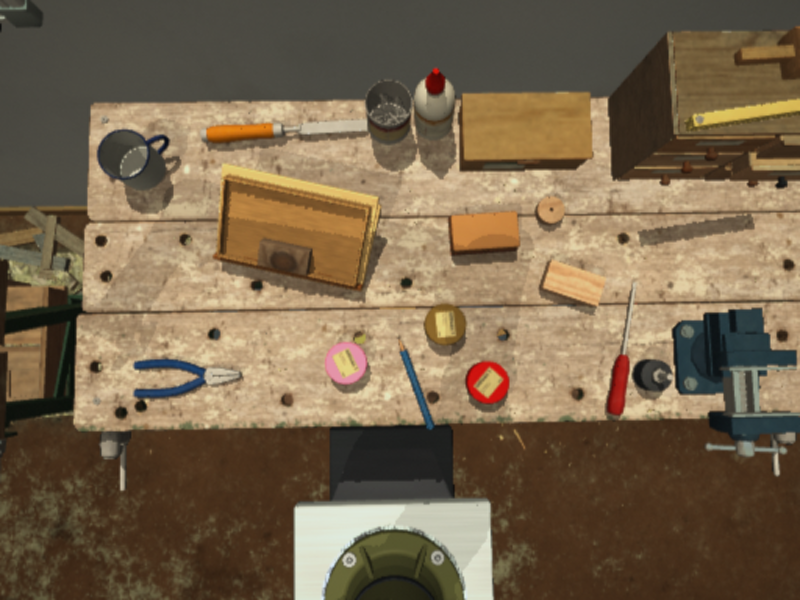

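View pics/side0.png

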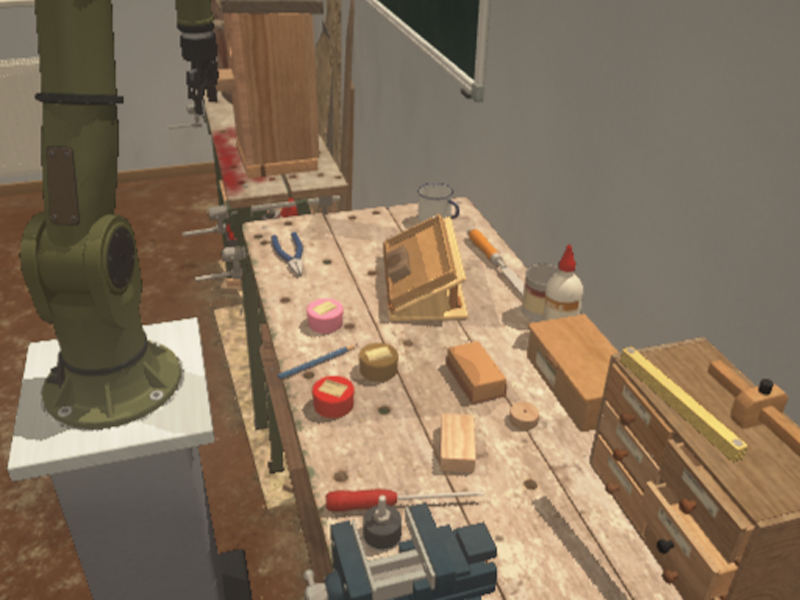

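The top view shows the carton at about (300,230) in the 800-px frame, the sanding block at (484,232), the perch block at (573,282) and the plug at (550,210). The yellow-brown tin is at (445,325); the pink and red tins at (347,363) and (488,383) are decoys. The side view agrees. Next I'll look from near.

```bash
cat >> h.py <<'E'
def carton(yaw,tilt=0.49):
    # carton axes: x up slope, y level, z normal (leans to the robot)
    return R.from_euler('z',yaw).as_matrix()@R.from_euler('y',-tilt).as_matrix()
def toolR(Rc,close='y',s=1):
    z=-Rc[:,2]; y=s*(Rc[:,1] if close=='y' else Rc[:,0]); return np.c_[np.cross(y,z),y,z]
def rv(M): return R.from_matrix(M).as_rotvec()
def bestik(p,Rc,close):
    o=[]
    for s in(1,-1):
        q=ik(list(p),list(rv(toolR(Rc,close,s))))
        if q is not None: o.append((np.abs(np.array(q)-read_qpos()).max(),s,np.round(q,2)))
    return sorted(o,key=lambda a:a[0])
E
python3 - <<'E'
from h import *
print(read_ee_rot(),read_width())
C=np.array([585,155,55.]); Rc=carton(-.23)
for cl in 'xy': print(cl,bestik(C+Rc[:,2]*20,Rc,cl),bestik(C+Rc[:,2]*150,Rc,cl))
for n,(x,y) in dict(s=(570,-155),p=(490,-295),w=(425,-85)).items():
    print(n,[ (a,None if q is None else np.round(q,2)) for a in (-1.57,0,1.57) for q in [ik([x,y,200],list(rv(R.from_euler('z',a).as_matrix()@np.diag([1,-1,-1]))))]])
b=bestik(C+Rc[:,2]*220,Rc,'y'); print(b)
set_joints(list(map(float,b[0][2])))
p=snapshot("wrist"); print(p["fov_y"],np.round(p["pose"],3).tolist(),read_tool_pos(),read_time())
np.save("w1.npy",p,allow_pickle=True)
cv2.imwrite("pics/w1.png",cv2.resize(p["frame"][:,:,::-1],(800,600),interpolation=cv2.INTER_CUBIC))
E
```

```text
[5.83718706e-01 3.08680487e+00 9.86625226e-05] 85.2262863437424
x [(np.float64(1.0875521623122428), 1, array([-0.75,  0.12,  0.26,  2.14,  0.55,  0.58, -1.14])), (np.float64(2.033849119764315), -1, array([-0.62,  0.12,  0.13,  2.14,  0.57,  0.59,  1.98]))] [(np.float64(1.0595203387673116), 1, array([-0.78, -0.14,  0.17,  2.12,  0.51,  0.88, -1.12])), (np.float64(2.08801011799476), -1, array([-0.74, -0.14,  0.13,  2.12,  0.5 ,  0.87,  2.03]))]
y [(np.float64(0.7926246946651629), 1, array([-0.76,  0.12,  0.27,  2.14,  0.55,  0.58,  0.43])), (np.float64(2.404328471818492), -1, array([-1.52,  0.2 ,  1.1 ,  2.16,  0.25,  0.51, -2.46]))] [(np.float64(0.6762854114816403), 1, array([-0.85, -0.14,  0.23,  2.13,  0.52,  0.88,  0.44])), (np.float64(2.593034061136487), -1, array([-0.51, -0.13, -0.09,  2.12,  0.46,  0.86, -2.65]))]
s [(-1.57, array([-0.65,  0.34,  1.07,  1.68, -0.31,  1.31, -2.66])), (0, array([-0.4 ,  0.25,  0.73,  1.67, -0.17,  1.29, -1.21])), (1.57, array([-0.33,  0.24,  0.65,  1.67, -0.15,  1.28,  0.34]))]
p [(-1.57, array([-0.41,  0.28,  1.07,  1.72, -0.25,  1.29, -2.43])), (0, array([ 0.19,  0.17,  0.34,  1.71, -0.06,  1.27, -1.02])), (1.57, array([ 0.03,  0.18,  0.53,  1.71, -0.1 ,  1.27,  0.58]))]
w [(-1.57, None), (0, array([-0.63, -0.2 ,  0.69,  2.02,  0.13,  1.28, -1.56])), (1.57, array([-0.2 , -0.14,  0.31,  2.01,  0.05,  1.27,  0.09]))]
[(np.float64(0.6343674340504277), 1, array([-0.91, -0.25,  0.2 ,  2.08,  0.51,  1.05,  0.44])), (np.float64(2.5026319304903892), -1, array([-0.27, -0.23, -0.34,  2.07,  0.34,  0.99, -2.56]))]
65.70646984690485 [[0.217, 0.659, 0.72, 346.263], [0.976, -0.148, -0.158, 216.323], [0.003, 0.737, -0.675, 338.339], [0.0, 0.0, 0.0, 1.0]] [484.53713329 185.70986866 251.93501595] 3.5083
```

View pics/w1.png

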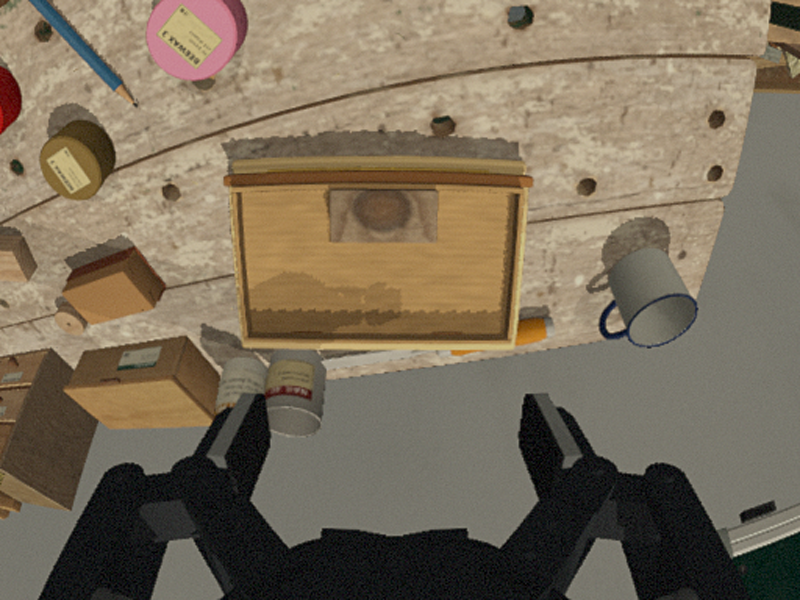

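The wrist view shows the carton with its rim from (228,180) to (530,180) along the low side and (245,347) to (515,347) along the high side. The small block is at (385,215) against the low wall. I'll zoom in for the corners.

Run:
```python
from h import *
p=np.load("w1.npy",allow_pickle=True).item()
c=p["frame"][95:230,140:342,::-1]
c=cv2.resize(c,(800,535),interpolation=cv2.INTER_CUBIC)  # scale 3.96
c=cv2.convertScaleAbs(c,alpha=1.5,beta=10)
cv2.imwrite("pics/w1c.png",c)
```

```text
(no output)
```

View pics/w1c.png

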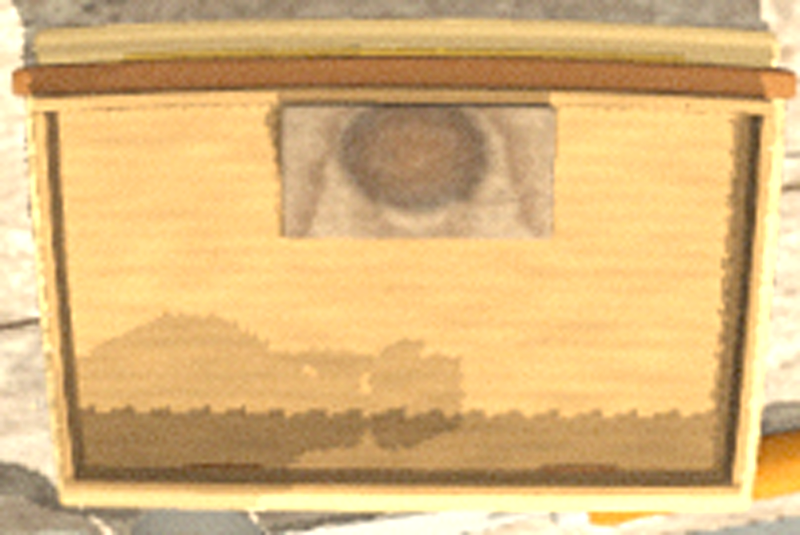

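```bash
cat > fit.py <<'E'
from h import *
from scipy.optimize import least_squares
p=np.load("w1.npy",allow_pickle=True).item()
px=np.array([(48,110),(762,112),(75,484),(736,486),(62,503),(752,505),(32,97),(780,97),(281,104),(553,104),(284,238),(554,238)])/3.963+[140,95]
def pts(b): return np.array([(-61,-109,16),(-61,109,16),(61,-109,16),(61,109,16),(65,-113,16),(65,113,16),(-65,-113,16),(-65,113,16),
  (-61,b-40,22),(-61,b+40,22),(-21,b-40,22),(-21,b+40,22)])
for fixed in(True,False):
    f=lambda v:(proj(p,v[:3]+pts(v[4])@carton(v[3],.49 if fixed else v[5]).T,True)-px).ravel()
    s=least_squares(f,[585,155,55,-.23,0,.49],loss='soft_l1'); print(s.x.round(3),np.abs(s.fun).round(1).reshape(-1,2).tolist())
    if fixed: np.save("C.npy",s.x)
E
python3 fit.py
python3 - <<'E'
from h import *
v=np.load("C.npy"); Rc=carton(v[3]); p=snapshot("top"); 
X=v[:3]+np.array([(-65,-113,16),(-65,113,16),(65,-113,16),(65,113,16)])@Rc.T
print("top proj(800)",(proj(p,X)/.64).round())
H=lambda a:rv(R.from_euler('z',a).as_matrix()@np.diag([1,-1,-1]))
for i,(x,y,z) in enumerate([(455,-250,330)]):
    for a in(1.57,0.8,0):
        q=ik([x,y,z],list(H(a))); print(a,q)
        if q is not None: break
    set_joints(q); w=snapshot("wrist"); np.save("w2.npy",w,allow_pickle=True)
    cv2.imwrite("pics/w2.png",cv2.resize(w["frame"][:,:,::-1],(800,600),interpolation=cv2.INTER_CUBIC))
    print(np.round(w["pose"],2).tolist())
    for t in("perch_block","sanding_block","wax_tin","hole_plug"):
        for k in spot_point(w,t)[:2]:
            r,c=np.array(k["location"])*[384,512]; print(t,round(k["conf"],2),round(c/.64),round(r/.64),onplane(w,c,r,0,True).round())
print(read_time())
E
```

```text
[ 5.89156e+02  1.50334e+02  6.26120e+01 -2.27000e-01  4.68200e+00
  4.90000e-01] [[1.2, 0.2], [1.4, 0.3], [0.1, 0.3], [0.2, 0.1], [0.8, 2.3], [1.2, 2.0], [0.4, 0.3], [0.2, 0.4], [0.4, 0.1], [1.1, 0.3], [0.4, 0.3], [0.1, 0.5]]
[ 5.90153e+02  1.50105e+02  6.28160e+01 -2.26000e-01  4.61700e+00
  5.41000e-01] [[0.3, 0.1], [0.6, 0.4], [0.5, 0.7], [0.8, 1.0], [0.2, 1.3], [0.6, 1.0], [0.6, 0.3], [0.7, 0.2], [0.1, 0.2], [0.7, 0.1], [0.3, 0.0], [0.2, 0.2]]
top proj(800) [[354. 285.]
 [215. 256.]
 [367. 206.]
 [220. 175.]]
1.57 [-0.45022734 -0.02124095  0.89882689  1.6368493   0.01664584  1.51797497
  0.44681438]
[[1.0, 0.0, 0.0, 455.99], [0.0, -0.94, -0.33, -163.68], [0.0, 0.33, -0.94, 472.96], [0.0, 0.0, 0.0, 1.0]]
perch_block 0.79 438 284 [ 504. -305.    0.]
sanding_block 0.84 525 152 [ 590. -161.    0.]
wax_tin 0.9 285 149 [ 346. -161.    0.]
wax_tin 0.79 374 75 [436. -87.   0.]
hole_plug 0.92 548 253 [ 623. -269.    0.]
5.4417
```

View pics/w2.png

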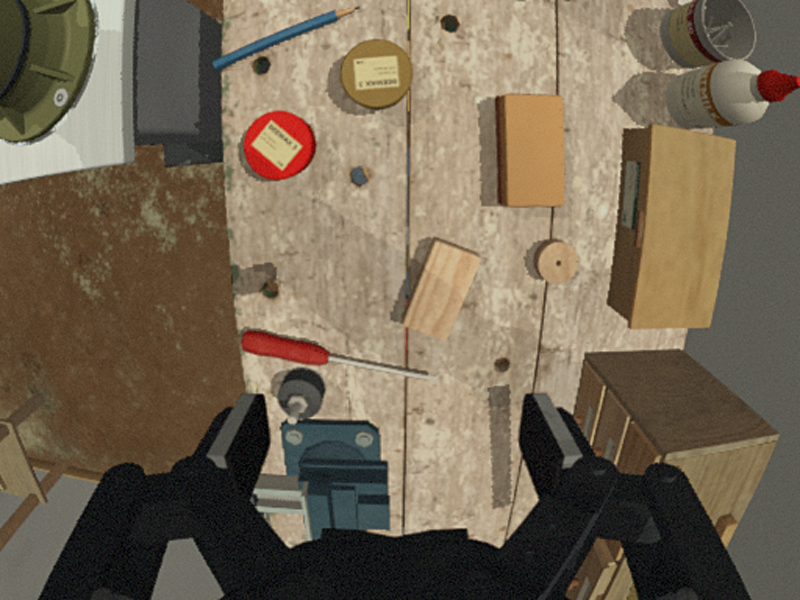

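The wrist view shows the sanding block's top face with corners near (505,95), (564,96), (563,207) and (499,205). The perch top has corners near (434,239), (480,257), (445,340) and (404,322). The tin top is centred near (378,72), and the plug is at (557,262).

Run:
```python
from h import *
w=np.load("w2.npy",allow_pickle=True).item()
def P(l,z): return np.array([onplane(w,a*.64,b*.64,z,True) for a,b in l])
for n,l,z in(("sand",[(506,95),(564,96),(563,207),(501,205)],38),("perch",[(434,239),(480,257),(445,340),(404,322)],28)):
    X=P(l,z); d=(X[0]+X[1]-X[2]-X[3])[:2]; print(n,X[:,:2].round().tolist(),X.mean(0).round(1),"long yaw",np.arctan2(d[1],d[0]),np.linalg.norm(d)/2,np.linalg.norm(X[0]-X[1]))
print("tin",P([(343,72),(411,72),(378,40),(378,104),(378,72)],36).round())
```

```text
sand [[560.0, -108.0], [618.0, -104.0], [622.0, -213.0], [558.0, -214.0]] [ 589.6 -159.9   38. ] long yaw 1.5813924457432242 107.3564121252798 58.01483907974117
perch [[496.0, -250.0], [542.0, -268.0], [511.0, -357.0], [467.0, -337.0]] [ 504.  -303.2   28. ] long yaw 1.2426595988794071 93.07963644164003 49.69221143298411
tin [[ 409.  -90.   36.]
 [ 472.  -90.   36.]
 [ 441.  -59.   36.]
 [ 442. -121.   36.]
 [ 441.  -90.   36.]]
```

```bash
cat >> h.py <<'E'
V=np.load("C.npy"); C0=V[:3]; RC=carton(V[3])
def down(a): return R.from_euler('z',a).as_matrix()@np.diag([1,-1,-1])
def pick(cx,cy,a,off,h,force=50):
    M=down(a); g=np.array([cx,cy,h])-off*M[:,0]; o=list(rv(M))
    move_to(list(g+[0,0,110]),o); move_straight(list(g),None,180)
    grasp(force); w=read_width(); move_straight(list(g+[0,0,150]),None,250)
    print("picked width",w,read_width(),read_grip_force(),"t",read_time())
def place(x,y,off,h,close='y',s=1,extra=4,thr=5):
    o=list(rv(toolR(RC,close,s))); T=lambda z:list(C0+RC@np.array([x+(off if close=='y' else 0),y,z]))
    move_to(T(h+110),o); move_straight(T(h+15),None,200)
    hit=move_straight(T(h-extra),None,30,until_force=thr)
    loc=RC.T@(np.array(read_tool_pos())-C0)
    print("hit",hit,"local",loc.round(1),np.round(RC.T@np.array(read_ft_force()),1))
def release(h):
    open_jaws(); p=np.array(read_tool_pos()); move_straight(list(p+RC[:,2]*90),None,200)
    print("t",read_time())
def shot(n):
    w=snapshot("wrist"); np.save(n+".npy",w,allow_pickle=True); save(w,n)
    cv2.imwrite(f"pics/{n}.png",cv2.resize(w["frame"][:,:,::-1],(800,600),interpolation=cv2.INTER_CUBIC))
E
python3 - <<'E'
from h import *
pick(589.6,-160,1.578,6,19)
place(-1,-72,6,19)
E
```

```text
picked width 60.41467467654135 60.48125137205887 53.67568251585226 t 8.3
hit True local [  4.9 -71.6  18.5] [1.1 0.2 1.3]
```

Run:
```python
from h import *
release(19)
T=C0+RC@np.array([0,0,220.]); move_to(list(T),list(rv(toolR(RC)))); shot("w3")
```

```text
t 11.4833
```

View pics/w3.png

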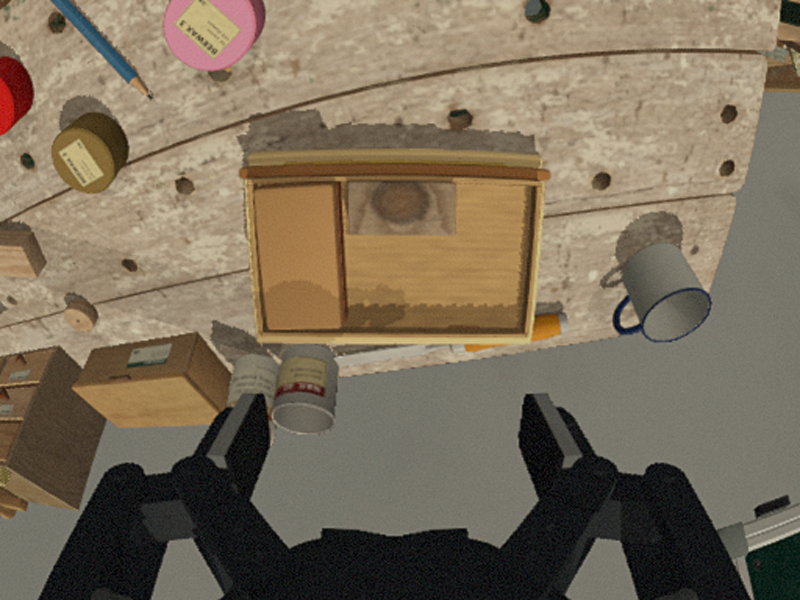

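The sanding block lies flat in the left column, from (255,182) to (345,330), clear of the walls and the small block. The perch block is next.

Run:
```python
from h import *
pick(504,-304,1.243,6,17)
place(-5,77,6,17)
```

```text
picked width 48.212451095884 48.254984559191925 51.587918400764465 t 15.8917
hit True local [ 1.  77.2 16. ] [-0.1 -0.3  5.9]
```

Run:
```python
from h import *
release(17)
pick(440,-89,1.57,0,21)
place(18,5.5,0,21,close='x',s=1)
```

```text
t 20.1167
picked width 64.87645543558048 64.63292250116882 55.43230712413788 t 23.2583
hit True local [18.1  5.8 20.4] [ 0.2 -1.2  4.6]
```

Run:
```python
from h import *
release(21)
T=C0+RC@np.array([0,0,220.]); move_to(list(T),list(rv(toolR(RC)))); shot("w4"); p=snapshot("side")
c=p["frame"][110:230,210:340,::-1]; cv2.imwrite("pics/s4.png",cv2.resize(c,(650,600),interpolation=cv2.INTER_CUBIC))
```

```text
t 26.425
```

View pics/w4.png

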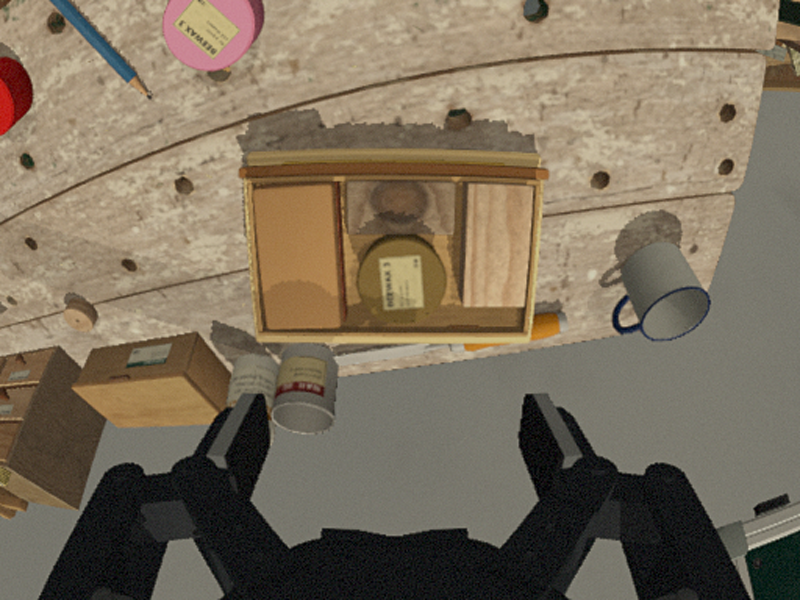

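View pics/s4.png

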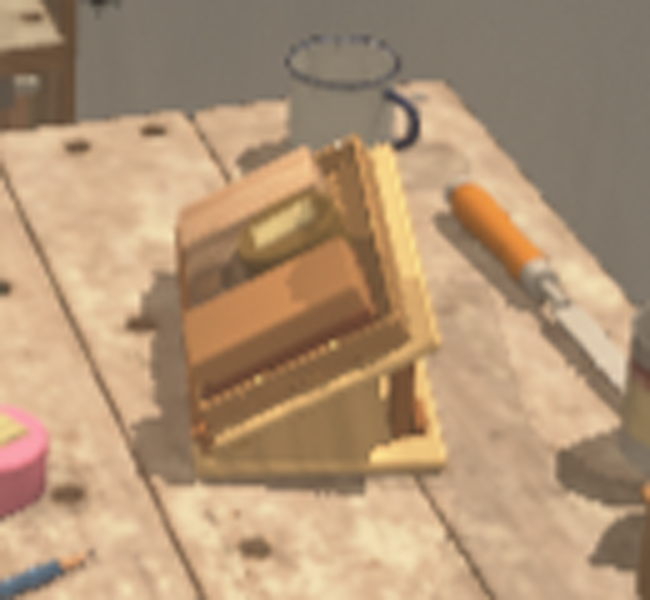

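The wrist view shows all four parts side by side in the carton: sanding block at (298,255), small block (400,208), tin (402,280) and perch (497,243). The side view shows them lying flat, and the plug and the pliers have not been touched.

```bash
python3 -c "
from station import *
sleep(0.3); print(job_done(), read_time())"
```

```text
the job is handed in; nothing more can be done
the job is handed in; nothing more can be done
```

I packed the sanding block, perch block and wax tin beside the small block in the carton and handed the job in; the last pictures showed all four lying flat and side by side, and the arm never touched the hole plug or the pliers.

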